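Seat a mailing tube against its stop and snap the clamp over

TASK

On the packing bench, push the cardboard mailing tube along its V-shaped cradle until its end is right up against the grey end stop, then push the red clamp lever over past its centre so that it snaps across and the rubber foot clamps the tube. Only push: never lift the tube out of the cradle, do not flip the lever before the tube is against the stop, and leave the other things on the bench where they are.

Things in the scene. Friction and masses are not known exactly. Their poses are not given: they have to be found in the camera images.
- fixture: Fixed fixture: plywood base 190 x 360 x 12 mm with an aluminium V-cradle along its y axis, y -150 to +150 mm, V walls at most 56 mm high, open at the -y end. Origin on the underside, below the cradle's centre line, midway along it; z up. x points across to the clamp side, away from the robot. Clamp bracket, 98 mm high, at x 65 to 95, y 82 to 118 mm. Position and yaw vary.
- tube: Loose brown cardboard tube lying in the V, 60 mm in diameter, 200 mm long, 0.2 to 0.35 kg, solid, white label band and ends. Origin at its centre; its y axis is the tube's axis, along the fixture's y, 65 mm above the work surface (top 95 mm). It may roll. Slides with 1 to 5 N. Seated, its origin is at fixture y = +50 mm; it starts 55 to 105 mm short of that.
- clamp_lever (a joint): Angle of the clamp lever, rad. 0 = open: handle leans 0.6 rad from upright away from the tube (to fixture +x), foot raised. Grows as the handle swings over towards the tube (-x). Upright at 0.6, about the dead centre: before it the lever springs back to 0, past it it snaps on by itself to about 1.15, foot on the seated tube (limit 1.2).
- lever_grip (a point): Middle of the red handle grip (round, 24 mm thick, 75 mm long), 90 mm from the pivot. Open it is at fixture x = 126, y = 100, z = 162 mm, handle top at 192 mm (212 mm when upright). About 3 N at the grip starts it. Push it from its outer (+x) side towards -x, with the fingertips at about z = 150 mm; that side is free.
- clamp_foot: Black rubber swivel foot, 24 mm in diameter, 17 mm high, at the end of the lever's steel arm; origin at the centre of its top. The lever's pivot axis is parallel to fixture y, at fixture x = 75, y = 100, z = 88 mm. Open, the arm points steeply up on the tube side of the handle, foot origin 166 mm high; closed, the arm lies across the tube and the foot presses on its top with about 4 N.
- tube_end (a point): Centre of the tube's -y end face, the one to push, on its axis, 100 mm from the tube's origin. Push at the axis' height or above: there the room beside and behind it is free down to 57 mm above the work surface.
- stop_face (a point): Centre line of the inner face of the grey end stop (80 mm wide, 14 mm thick, top 87 mm) at the +y end of the cradle: fixture x = 0, y = +150, z = 65 mm. The tube's +y end comes to rest on it.
- end_cap: Loose white plastic tube end cap, 66 mm in diameter, 28 mm high, beside the fixture on the robot's side. Leave alone. Origin at centre of its underside.
- tape_roll: Loose roll of tan packing tape lying flat, 96 mm in diameter, 48 mm high, beside the fixture on the far side. Leave alone. Origin at centre of its underside.
- brown_carton: Loose small brown carton 100 x 80 x 70 mm high, left side of the bench. Leave alone. Origin at centre of its underside.
- cleaner_bottle: Loose pale bottle with blue cap, 60 mm in diameter, 150 mm high, left side. Leave alone. Origin at centre of its underside.
- blue_bin: Loose empty blue parts bin 160 x 110 x 75 mm high, right side. Leave alone. Origin at centre of its underside.
- yellow_carton: Loose yellow carton 110 x 70 x 60 mm high, right side. Leave alone. Origin at centre of its underside.
Mind the look-alikes: they are no part of the job. What is shaped like the tube but purple or yellow is not meant.

How it is judged (in metres and radians):
On the way, in this order (a step that is already met when the one before it is completed fails the run):
1. the tube lies in the cradle with its end against the stop, the lever still open (y of tube in the frame of fixture above 0.046 m and x of tube in the frame of fixture between -0.008 and 0.008 m and z of tube in the frame of fixture between 0.057 and 0.073 m and value of joint clamp_lever below 0.3 rad), for 0.2 s.
2. the lever has gone past centre and snapped to its clamped position (value of joint clamp_lever above 1.05 rad), for 0.3 s.
At the end, for the whole second after the job is handed in: The tube lies in the V-cradle (centre within 8 mm of the cradle's line and rest height) with its end no more than 4 mm from the stop, the lever is beyond 1.05 rad and the rubber foot presses on the tube with more than 1 N; everything is at rest and the other things are where they were (y of tube in the frame of fixture above 0.046 m and x of tube in the frame of fixture between -0.008 and 0.008 m and z of tube in the frame of fixture between 0.057 and 0.073 m and value of joint clamp_lever above 1.05 rad and contact force between clamp_foot and tube above 1 N and linear speed of tube below 0.02 m/s); the robot touches nothing.
It fails at once if the tube is lifted out of the cradle (raised more than 15 mm) or tilted (z of tube in the frame of fixture above 0.08 m or angle between the y axis of tube and the y axis of fixture, either way round above 0.15 rad).
It fails at once if the lever is flipped past centre before the tube is against the stop (value of joint clamp_lever above 0.7 rad and y of tube in the frame of fixture below 0.044 m).
It fails at once if one of the other things is moved more than 30 mm or knocked over (distance of any of end_cap, tape_roll, brown_carton, cleaner_bottle, blue_bin, yellow_carton from where it was at the start of the episode above 0.03 m or angle between any of end_cap, tape_roll, brown_carton, cleaner_bottle, blue_bin, yellow_carton's own z axis and vertical above 0.4 rad).
It also fails if it takes over 48 s, if anything falls off the work surface, if the arm or the gripper's body presses on something with over 40 N, if the wrist force passes 120 N, or if a joint passes its speed limit or range.

ROBOT

A 6-joint arm with a two-finger parallel gripper is mounted at the origin on the work surface. World frame = base frame: x ahead of the robot, y to its left, z up, the work surface at z = 0. Lengths are in m, angles in degrees, forces in N, time in s.
With the tool pointing down it reaches from about 0.25 to 0.8 m from the base axis. Payload 3.9 kg.
Tool frame: the origin (TCP) lies midway between the tips of the shut fingers; the grasp point (between the pads) lies 19 mm behind it; x points along the fingers, y is the direction in which the jaws open and shut, and the axes are right-handed (so a half turn about x gives the same grasp; the last joint's range is limited). The gripper opens to 85 mm and grips with 20 to 120 N. Pads are 22 mm wide; open, the fingers measure 114 mm over their backs; the gripper's body (76 mm by 85 mm) begins 54 mm behind the grasp point. The pads swing forward as they close: fully open they stand 13 mm farther back than shut.
Start: joints at [75.917, 14.897, -7.913, 67.191, 0, 90], TCP at [0.128, 0.509, 0.2] pointing down, gripper open.
Joint ranges: [-159.42, 159.42], [-47.68, 98.78], [-73.54, 78.23], [-108.79, 121.32], [-90, 84.71], [-180, 180]. Speed limits (degrees/s): [147.25, 147.25, 180, 180, 180, 180].

INTERFACE

Orientations are given as a 3x3 rotation matrix whose columns are the frame's x, y, z axes.
In Python, from rig import robot gives the robot as it stands.
- The arm moves only by the shell command python3 -m crank 'ROWS' [FORCE]. ROWS is JSON, a list of rows, each an object of numbers: "grip": the opening, from 0 (shut) to 1 (fully open); "dx", "dy", "dz": the shift along the tool's x, y, z in m; "rx", "ry", "rz": the turn, a rotation vector about the tool's x, y, z in degrees. A call has 1 to 8 rows; each row is the pose to reach, as a shift and turn from the pose commanded when the call began, along the tool's axes at that moment; what a row does not reach only later rows make up. A row lasts 1/10 s, in which the tool goes at most 50 mm and 8.59 degrees, less where a joint would pass 70% of its speed; a pose out of reach is approached as far as the arm can. A call with a gripper value outside its range is refused whole. The fingers move at their own pace and stop on an object; FORCE is the grip in N (left out, the last holds). Time passes only in rows, so rows that repeat a pose let the fingers close. It gives the time, the measured TCP pose, the force and the opening at its end, in the units of the state.
- robot.get_state(): the state, without advancing time (a new reading comes with each control period).
- robot.camera(name): name is "side" or "top"; returns a dict with "pixels" (384x512x3 uint8, red, green, blue), "K" (3x3 intrinsics, pixels), "T" (4x4, takes a point from camera to world coordinates). Camera axes: x right, y down, z forward; pixel columns grow to the right and rows downward; lengths in m; the calibration is good to about 2 mm. A picture is of the moment at which its call begins. There is no depth.
- robot.job_done(): hands the job in, once; it reports no verdict.
The state is a dict: "time_s": time; "joint_pos": joint angles; "joint_velocities": joint speeds; "effort": joint torques, N m; "tcp_pos": TCP position; "orientation": TCP orientation; "contact_force": force on the tool from outside, world axes, zero at the start; "wrist_torque": the same for the moment, N m; "grip_width": opening from 0.0 (shut) to 1.0 (fully open).
Only numpy, scipy, OpenCV 4.12 (cv2) and the standard library are available. Lean on these libraries where they do the work, as an engineer would, in place of code of your own. Each camera call takes 0.05 s, during which the arm holds its last target.

## Working session

There is one attempt and no reset: what is moved stays moved. The work goes in short steps, Python scripts to look and compute and a shell command to move; the robot and the scene stay as the last step left them, time stands still between calls to the robot, and variables do not carry over. Pictures are saved under pics/ and viewed, and the job is handed in when it is done.

```bash
mkdir -p pics; ls; python3 - <<'E'
from rig import robot
import cv2
s=robot.get_state();print(s['time_s'],s['tcp_pos'],s['orientation'],s['grip_width'])
for n in('top','side'):
    c=robot.camera(n);cv2.imwrite(f'pics/{n}0.png',c['pixels'][:,:,::-1]);print(n,c['K'].tolist() if hasattr(c['K'],'tolist') else c['K'],c['T'])
E
```

```text
pics
0.0 [0.12757869 0.50848119 0.19944671] [[-4.23428554e-04  2.43314834e-01  9.69947273e-01]
 [-1.92189701e-03  9.69945371e-01 -2.43315196e-01]
 [-9.99998064e-01 -1.96716537e-03  5.69234870e-05]] 1.0038320092944542
top [[365.27663418502897, 0.0, 256.531389654618], [0.0, 365.27663418502897, 192.33906438058816], [0.0, 0.0, 1.0]] [[-0.02025577 -0.99333034  0.11351007  0.35009366]
 [-0.99976604  0.0209858   0.00524011 -0.00556788]
 [-0.00758726 -0.11337737 -0.99352303  1.21241121]
 [ 0.          0.          0.          1.        ]]
side [[496.2461774549391, 0.0, 254.2632446944405], [0.0, 496.2461774549391, 190.4805273789687], [0.0, 0.0, 1.0]] [[ 0.9087078  -0.27301794  0.31577102 -0.00706582]
 [-0.41715747 -0.62140939  0.66319681 -1.0520496 ]
 [ 0.01515845 -0.73437836 -0.67857103  1.19497168]
 [ 0.          0.          0.          1.        ]]
```

View pics/top0.png

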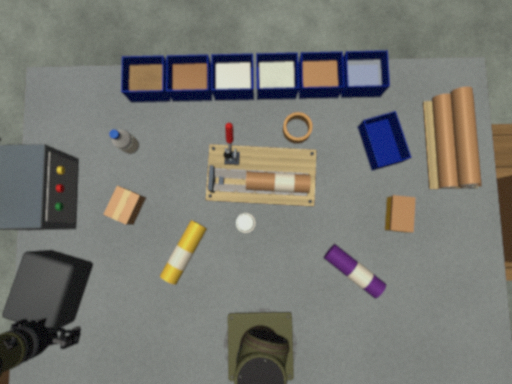

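View pics/side0.png

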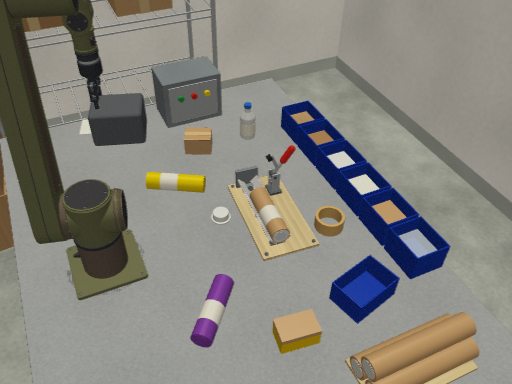

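The top view shows the tube in its cradle at about (277,182), the red lever at (229,133), the stop at (211,180). Brown, purple (355,270), yellow (184,252) and the loose brown tubes at (455,140) are the candidates; only the one in the V cradle fits. Next I'll enlarge it and measure.

```bash
cat > h.py <<'E'
import numpy as np,cv2
from rig import robot
def ray(c,u,v,z):
    K=np.array(c['K']);T=np.array(c['T']);d=T[:3,:3]@np.linalg.inv(K)@np.array([u,v,1.]);o=T[:3,3]
    return o+d*(z-o[2])/d[2]
def proj(c,p):
    T=np.linalg.inv(np.array(c['T']));q=T[:3,:3]@np.array(p)+T[:3,3];k=np.array(c['K'])@q;return k[:2]/k[2]
E
python3 - <<'E'
from h import *
c=robot.camera('top');im=c['pixels'];b=im[:,:,::-1].copy();hsv=cv2.cvtColor(b,cv2.COLOR_BGR2HSV)
for p in [(240,150),(300,200),(262,182),(285,183),(229,130),(250,195)]:print(p,hsv[p[1],p[0]])
m=cv2.inRange(hsv,(12,60,120),(30,200,255));m[:142]=0;m[210:]=0;m[:,:200]=0;m[:,325:]=0
m=cv2.morphologyEx(m,cv2.MORPH_OPEN,np.ones((2,2)))
pts=cv2.findNonZero(m);r=cv2.minAreaRect(pts);print(r)
bx=cv2.boxPoints(r);W=[ray(c,*(p),.012) for p in bx]
for p,w in zip(bx,W):print(p,w.round(4))
print([np.linalg.norm(W[i]-W[i-1]).round(3) for i in range(4)],np.mean(W,0))
z=cv2.resize(b[115:215,195:325],None,fx=6,fy=6,interpolation=cv2.INTER_CUBIC);cv2.imwrite('pics/topcrop.png',z[:600])
s=robot.camera('side');z=cv2.resize(s['pixels'][135:265,215:345,::-1],None,fx=4.6,fy=4.6,interpolation=cv2.INTER_CUBIC);cv2.imwrite('pics/sidecrop.png',z)
E
```

```text
(240, 150) [ 21  93 176]
(300, 200) [ 21  91 179]
(262, 182) [ 15 120 181]
(285, 183) [ 31  30 216]
(229, 130) [  0 204 129]
(250, 195) [ 20  94 195]
((262.0138244628906, 175.73756408691406), (108.5865478515625, 56.553306579589844), 3.012787342071533)
[206.30942 201.12154] [0.4616 0.1672 0.012 ]
[209.28177 144.64641] [0.6519 0.1563 0.012 ]
[317.71823 150.35359] [ 0.6243 -0.2069  0.012 ]
[314.74588 206.82872] [ 0.4352 -0.1897  0.012 ]
[np.float64(0.358), np.float64(0.191), np.float64(0.364), np.float64(0.19)] [ 0.54326132 -0.01828084  0.012     ]
```

View pics/topcrop.png

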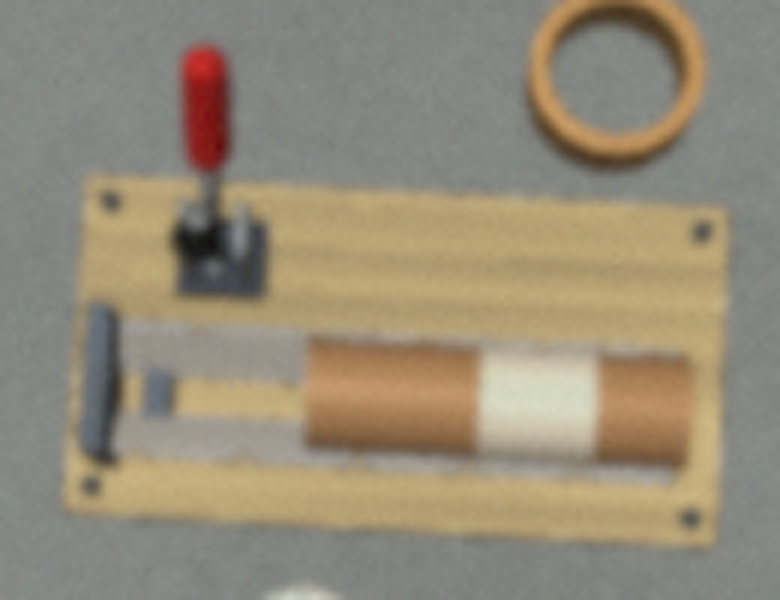

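View pics/sidecrop.png

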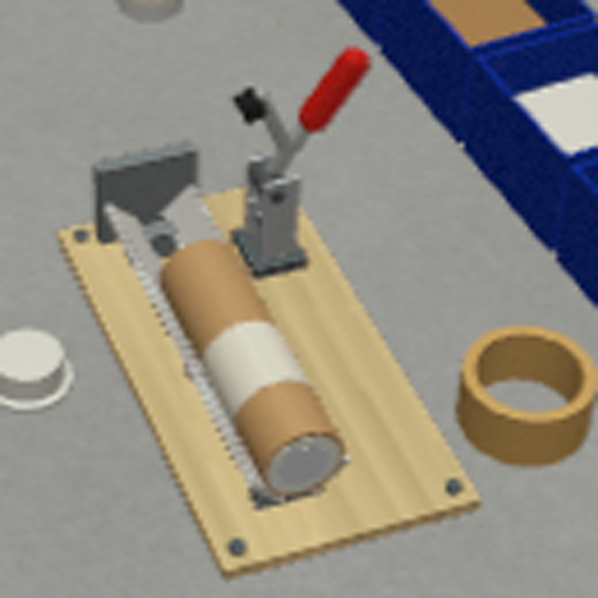

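```bash
python3 - <<'E'
from h import *
c=robot.camera('top');s=robot.camera('side');b=c['pixels'][:,:,::-1].copy();hsv=cv2.cvtColor(b,cv2.COLOR_BGR2HSV)
B=[ray(c,195+x/6,115+y/6,.012) for x,y in[(111,201),(702,232),(690,518),(92,485)]]
for w in B:print('bolt',w.round(4))
d=(B[0]-B[1]+B[3]-B[2]);yw=np.arctan2(-d[0],d[1]);print('yaw',np.degrees(yw), np.mean(B,0))
# tube sides: brown/white pixels mask
m=cv2.inRange(hsv,(8,105,60),(18,255,255));m[:165]=0;m[200:]=0;m[:,:240]=0;m[:,315:]=0
r=cv2.minAreaRect(cv2.findNonZero(m));print('tube',r)
bx=cv2.boxPoints(r)
for p in bx:print(p,ray(c,*p,.095).round(4),ray(c,*p,.065).round(4))
# side view end face circle centre 
u,v=215+305/4.6,135+465/4.6;print('side end face at z.065',ray(s,u,v,.065))
def red(c):
    h=cv2.cvtColor(c['pixels'][:,:,::-1].copy(),cv2.COLOR_BGR2HSV);m=cv2.inRange(h,(0,130,70),(6,255,255))|cv2.inRange(h,(174,130,70),(180,255,255))
    n,l,st,ce=cv2.connectedComponentsWithStats(m);
    return [(st[i].tolist(),ce[i].round(1).tolist()) for i in range(1,n) if st[i][4]>25]
rt,rs=red(c),red(s);print(rt,rs)
for t in rt:
  if 215<t[1][0]<245: print('grip top',ray(c,*t[1],.162))
for t in rs:
  if 270<t[1][0]<300: print('grip side',ray(s,*t[1],.162))
R=np.array([[np.cos(yw),-np.sin(yw)],[np.sin(yw),np.cos(yw)]])
# stop face centre: inner face top edge midpoint (crop ~ (118,385)) z .087
st=ray(c,195+117/6,115+382/6,.087);print('stop',st)
cap=ray(c,245.5,223,.028);print('cap',cap)
E
```

```text
bolt [0.6384 0.1422 0.012 ]
bolt [ 0.6135 -0.1873  0.012 ]
bolt [ 0.4537 -0.1748  0.012 ]
bolt [0.4788 0.1538 0.012 ]
yaw -4.349130609546511 [ 0.54609391 -0.01654103  0.012     ]
tube ((278.0511474609375, 181.97756958007812), (64.21977996826172, 17.028728485107422), 2.862405300140381)
[245.55612 188.87782] [0.4892 0.0339 0.095 ] [0.4929 0.035  0.065 ]
[246.40652 171.87035] [0.5423 0.0304 0.095 ] [0.5474 0.0314 0.065 ]
[310.54617 175.07732] [ 0.5279 -0.1678  0.095 ] [ 0.5327 -0.1721  0.065 ]
[309.69577 192.0848 ] [ 0.4751 -0.1632  0.095 ] [ 0.4784 -0.1674  0.065 ]
side end face at z.065 [ 0.50876038 -0.16753057  0.065     ]
[([226, 123, 7, 20, 123], [228.9, 132.5]), ([55, 184, 9, 9, 57], [58.9, 187.8])] [([191, 93, 6, 6, 30], [193.7, 95.5]), ([280, 145, 15, 19, 123], [287.0, 153.9])]
grip top [0.6495375 0.077904  0.162    ]
grip side [0.64880562 0.07710106 0.162     ]
stop [0.52432573 0.13049052 0.087     ]
cap [0.3864036  0.03836242 0.028     ]
```

Both views agree on the grip, at (0.649, 0.0775). That puts the fixture origin at about (0.516, −0.013) with a yaw of −4.35°. The tube axis then lies at fixture x≈0 with its end at y≈−0.155, so it is about 105 mm short, which matches the description. First move: shut the gripper, raise it and align the tool with the fixture.

```bash
python3 -m crank '[{"grip":0,"dx":-0.04,"rx":-5},{"grip":0,"dx":-0.08,"rx":-9.7},{"grip":0,"dx":-0.08,"rx":-9.7},{"grip":0,"dx":-0.08,"rx":-9.7}]'
```

```text
$[0]: bad value
```

```bash
python3 -m crank '[{"grip":0.0,"dx":-0.04,"dy":0,"dz":0,"rx":-5,"ry":0,"rz":0},{"grip":0,"dx":-0.08,"dy":0,"dz":0,"rx":-9.7,"ry":0,"rz":0},{"grip":0,"dx":-0.08,"dy":0,"dz":0,"rx":-9.7,"ry":0,"rz":0},{"grip":0,"dx":-0.08,"dy":0,"dz":0,"rx":-9.7,"ry":0,"rz":0}]'; python3 -c "
from rig import robot;s=robot.get_state();print(s['tcp_pos'],s['orientation'],s['time_s'])"
```

```text
time_s: 0.7
tcp_pos: [0.128, 0.51, 0.2813]
orientation: [[0.001, 0.077, 0.997], [0.003, 0.997, -0.077], [-1.0, 0.003, 0.0]]
contact_force: [-0.2, -0.5, -0.9]
grip_width: 0.329
[0.12796138 0.50999541 0.28126496] [[ 6.14594375e-04  7.69465617e-02  9.97035029e-01]
 [ 2.53816321e-03  9.97031886e-01 -7.69478837e-02]
 [-9.99996590e-01  2.57792937e-03  4.17467256e-04]] 0.7
```

All keys are needed. The tool axes now match the fixture's (y = fixture y, z = fixture x). Next I move behind the tube end: total dz +0.427, dy −0.700.

```bash
python3 -m crank '[{"grip":0,"dx":0,"dy":-0.04,"dz":0.024,"rx":0,"ry":0,"rz":0},{"grip":0,"dx":0,"dy":-0.08,"dz":0.048,"rx":0,"ry":0,"rz":0},{"grip":0,"dx":0,"dy":-0.12,"dz":0.072,"rx":0,"ry":0,"rz":0},{"grip":0,"dx":0,"dy":-0.16,"dz":0.096,"rx":0,"ry":0,"rz":0},{"grip":0,"dx":0,"dy":-0.20,"dz":0.12,"rx":0,"ry":0,"rz":0},{"grip":0,"dx":0,"dy":-0.24,"dz":0.144,"rx":0,"ry":0,"rz":0},{"grip":0,"dx":0,"dy":-0.28,"dz":0.168,"rx":0,"ry":0,"rz":0},{"grip":0,"dx":0,"dy":-0.32,"dz":0.192,"rx":0,"ry":0,"rz":0}]'
python3 -m crank '[{"grip":0,"dx":0,"dy":-0.04,"dz":0.024,"rx":0,"ry":0,"rz":0},{"grip":0,"dx":0,"dy":-0.08,"dz":0.048,"rx":0,"ry":0,"rz":0},{"grip":0,"dx":0,"dy":-0.12,"dz":0.072,"rx":0,"ry":0,"rz":0},{"grip":0,"dx":0,"dy":-0.16,"dz":0.096,"rx":0,"ry":0,"rz":0},{"grip":0,"dx":0,"dy":-0.20,"dz":0.12,"rx":0,"ry":0,"rz":0},{"grip":0,"dx":0,"dy":-0.24,"dz":0.144,"rx":0,"ry":0,"rz":0},{"grip":0,"dx":0,"dy":-0.28,"dz":0.168,"rx":0,"ry":0,"rz":0},{"grip":0,"dx":0,"dy":-0.32,"dz":0.192,"rx":0,"ry":0,"rz":0}]'
cat >> h.py <<'E'
def fx(p,o=(.516,-.0127),yaw=-4.35):
    a=np.radians(yaw);d=np.array(p[:2])-o;return np.array([d[0]*np.cos(a)+d[1]*np.sin(a),-d[0]*np.sin(a)+d[1]*np.cos(a),p[2]])
E
python3 -c "
from h import *
s=robot.get_state();print(fx(s['tcp_pos']),s['time_s'])"
```

```text
time_s: 1.5
tcp_pos: [0.2942, 0.1733, 0.279]
orientation: [[-0.002, 0.076, 0.997], [-0.001, 0.997, -0.076], [-1.0, -0.001, -0.002]]
contact_force: [1.0, 0.2, 0.0]
grip_width: 0.001
time_s: 2.3
tcp_pos: [0.4613, -0.16, 0.2787]
orientation: [[-0.002, 0.078, 0.997], [0.001, 0.997, -0.078], [-1.0, 0.001, -0.002]]
contact_force: [1.5, -0.2, -0.2]
grip_width: 0.001
[-0.04340263 -0.15101929  0.2786707 ] 2.3
```

Remaining: dz +0.043, dy −0.055 (to fixture y −0.206), then down to z 0.065.

```bash
python3 -m crank '[{"grip":0,"dx":0,"dy":-0.03,"dz":0.022,"rx":0,"ry":0,"rz":0},{"grip":0,"dx":0,"dy":-0.055,"dz":0.043,"rx":0,"ry":0,"rz":0},{"grip":0,"dx":0.04,"dy":-0.055,"dz":0.043,"rx":0,"ry":0,"rz":0},{"grip":0,"dx":0.08,"dy":-0.055,"dz":0.043,"rx":0,"ry":0,"rz":0},{"grip":0,"dx":0.12,"dy":-0.055,"dz":0.043,"rx":0,"ry":0,"rz":0},{"grip":0,"dx":0.16,"dy":-0.055,"dz":0.043,"rx":0,"ry":0,"rz":0},{"grip":0,"dx":0.16,"dy":-0.055,"dz":0.043,"rx":0,"ry":0,"rz":0}]'
python3 - <<'E'
from h import *
s=robot.get_state();print(fx(s['tcp_pos']),s['time_s'])
c=robot.camera('side');d=robot.camera('top')
a=cv2.resize(c['pixels'][135:275,215:345,::-1],None,fx=3,fy=3);b=cv2.resize(d['pixels'][115:255,195:325,::-1],None,fx=3,fy=3)
cv2.imwrite('pics/pre.png',np.hstack([a,b]))
E
```

```text
time_s: 3.0
tcp_pos: [0.494, -0.2137, 0.1134]
orientation: [[-0.014, 0.077, 0.997], [0.006, 0.997, -0.077], [-1.0, 0.005, -0.014]]
contact_force: [-0.1, 0.9, -0.5]
grip_width: -0.001
[-0.00670929 -0.20209263  0.11344161] 3.0
```

View pics/pre.png

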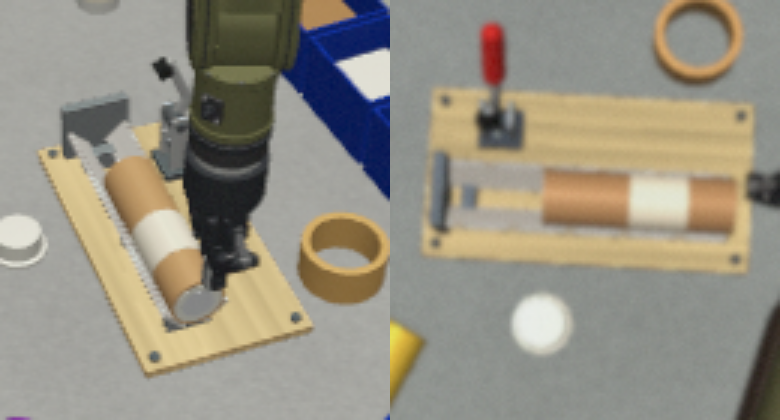

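The shut fingers hang behind the tube's end (side crop ≈ (215,270), tube end face at (200,303)). Everything else is untouched. I'll lower to about 66 mm.

```bash
python3 -m crank '[{"grip":0,"dx":0,"dy":0,"dz":0,"rx":0,"ry":0,"rz":0},{"grip":0,"dx":0.02,"dy":0,"dz":0,"rx":0,"ry":0,"rz":0},{"grip":0,"dx":0.04,"dy":0,"dz":0,"rx":0,"ry":0,"rz":0},{"grip":0,"dx":0.04,"dy":0,"dz":0,"rx":0,"ry":0,"rz":0},{"grip":0,"dx":0.04,"dy":0,"dz":0,"rx":0,"ry":0,"rz":0}]'
python3 - <<'E'
from h import *
s=robot.get_state();print(fx(s['tcp_pos']),s['time_s'],s['contact_force'])
E
```

```text
time_s: 3.6
tcp_pos: [0.5016, -0.2169, 0.0821]
orientation: [[0.002, 0.076, 0.997], [-0.001, 0.997, -0.076], [-1.0, -0.001, 0.002]]
contact_force: [0.2, -1.6, 0.2]
grip_width: -0.003
[ 0.00111231 -0.20467235  0.08210946] 3.6 [ 0.18290441 -1.55735604  0.23970032]
```

```bash
python3 -m crank '[{"grip":0,"dx":0.016,"dy":0,"dz":-0.001,"rx":0,"ry":0,"rz":0},{"grip":0,"dx":0.016,"dy":0.01,"dz":-0.001,"rx":0,"ry":0,"rz":0},{"grip":0,"dx":0.016,"dy":0.02,"dz":-0.001,"rx":0,"ry":0,"rz":0},{"grip":0,"dx":0.016,"dy":0.03,"dz":-0.001,"rx":0,"ry":0,"rz":0},{"grip":0,"dx":0.016,"dy":0.037,"dz":-0.001,"rx":0,"ry":0,"rz":0},{"grip":0,"dx":0.016,"dy":0.044,"dz":-0.001,"rx":0,"ry":0,"rz":0},{"grip":0,"dx":0.016,"dy":0.051,"dz":-0.001,"rx":0,"ry":0,"rz":0},{"grip":0,"dx":0.016,"dy":0.058,"dz":-0.001,"rx":0,"ry":0,"rz":0}]'
python3 - <<'E'
from h import *
s=robot.get_state();print(fx(s['tcp_pos']),s['time_s'],s['contact_force'])
c=robot.camera('side');d=robot.camera('top')
a=cv2.resize(c['pixels'][135:275,215:345,::-1],None,fx=3,fy=3);b=cv2.resize(d['pixels'][115:255,195:325,::-1],None,fx=3,fy=3)
cv2.imwrite('pics/p1.png',np.hstack([a,b]))
E
```

```text
time_s: 4.4
tcp_pos: [0.5046, -0.1587, 0.065]
orientation: [[0.001, 0.077, 0.997], [-0.002, 0.997, -0.077], [-1.0, -0.002, 0.002]]
contact_force: [-1.5, -2.4, 3.5]
grip_width: -0.008
[-0.00033136 -0.1464182   0.06497092] 4.4 [-1.46681727 -2.41269577  3.50327606]
```

View pics/p1.png

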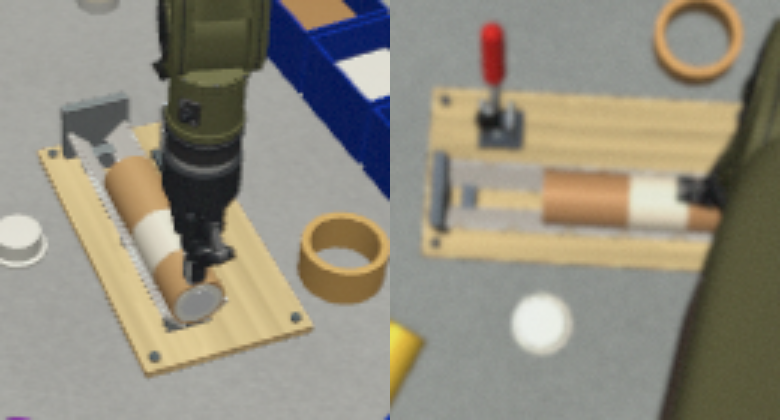

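```bash
python3 - <<'E'
from h import *
s=robot.get_state();p=s['tcp_pos']
c=robot.camera('side');d=robot.camera('top')
for n,q,o in(('s',c,(215,135)),('t',d,(195,115))):
  print(n,(proj(q,p)-o)*3, 'up95',(proj(q,[p[0],p[1],.095])-o)*3)
  im=cv2.resize(q['pixels'][o[1]:o[1]+130,o[0]:o[0]+130,::-1],None,fx=4.6,fy=4.6,interpolation=cv2.INTER_CUBIC)
  u=(proj(q,p)-o)*4.6;cv2.circle(im,tuple(int(x) for x in u),4,(0,255,0),1)
  cv2.imwrite(f'pics/p2{n}.png',im)
E
```

```text
s [190.87313963 298.03800479] up95 [192.32050075 277.89990505]
t [333.98461438 206.91454364] up95 [337.72797205 202.92875423]
```

View pics/p2s.png

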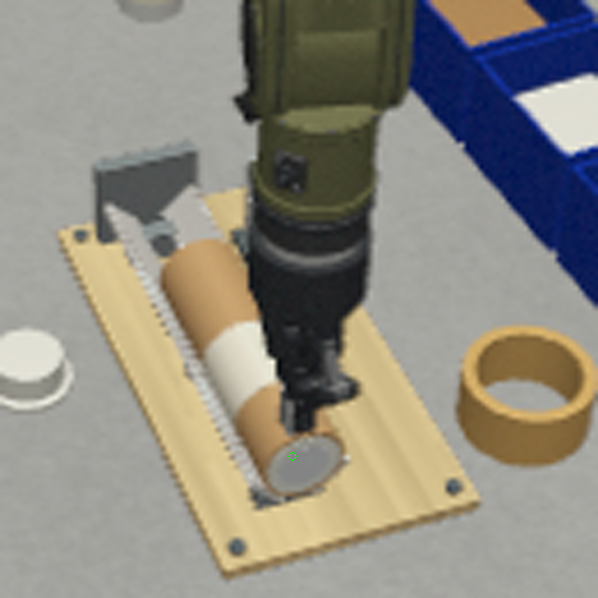

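View pics/p2t.png

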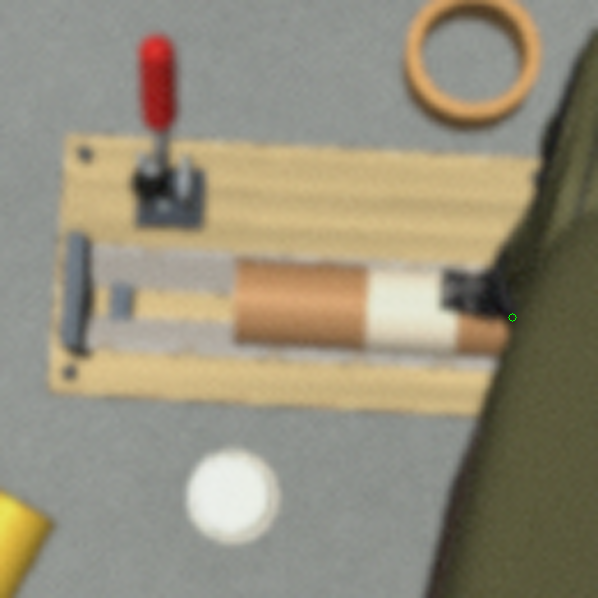

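```bash
python3 - <<'E'
from h import *
c=robot.camera('side')
p=[0.494,-0.2137,0.1134]
for z in (.1134,.13,.145): print(z,(proj(c,[*p[:2],z])-(215,135))*3)
print(robot.get_state())
im=cv2.imread('pics/pre.png')[180:340,130:300];cv2.imwrite('pics/prez.png',cv2.resize(im,None,fx=3.5,fy=3.5,interpolation=cv2.INTER_CUBIC))
E
```

```text
0.1134 [209.49446828 306.79399187]
0.13 [210.47409606 295.26354935]
0.145 [211.37260632 284.68787868]
{'time_s': 4.65, 'joint_pos': array([-17.44478806,  20.64953632, -21.11981277,  48.17504159,
         0.09587444, -13.08091069]), 'joint_velocities': array([-0.31804993,  0.01867279,  0.17972934, -0.05871794,  0.09126568,
        0.04061423]), 'effort': array([-5.97303193e-01, -3.99917901e+01,  2.04248357e+01, -1.31190028e-01,
       -4.46314272e-01,  5.56866187e-03]), 'tcp_pos': array([ 0.50446377, -0.15790618,  0.06482286]), 'orientation': array([[ 0.00142756,  0.0760886 ,  0.99710004],
       [ 0.0013054 ,  0.99710006, -0.07609047],
       [-0.99999813,  0.00141024,  0.0013241 ]]), 'contact_force': array([0.19513752, 1.69878613, 4.72749215]), 'wrist_torque': array([ 0.31977178, -0.01800293, -0.03044195]), 'grip_width': -0.0010792452564914396}
```

View pics/prez.png

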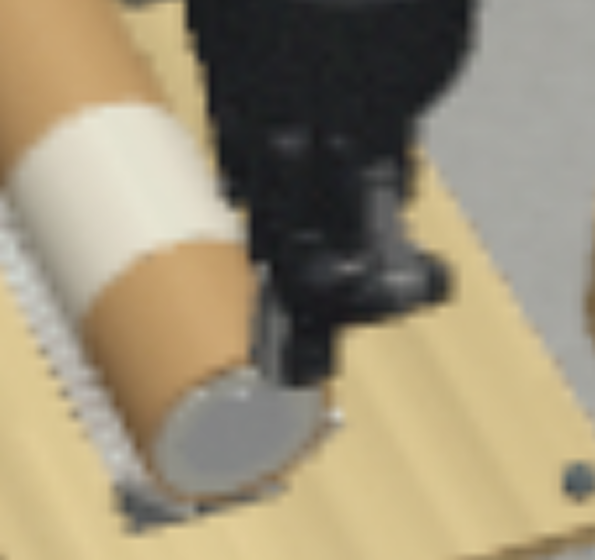

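The tube has not moved. The fingertip sits about at tube-top height in the picture, roughly 26–30 mm higher than the reported TCP suggests, and Fz is about +4 N, so the fingers seem to be on top of the tube. I'll back up and triangulate the tip in free air.

```bash
python3 -m crank '[{"grip":0,"dx":-0.03,"dy":0,"dz":0,"rx":0,"ry":0,"rz":0},{"grip":0,"dx":-0.06,"dy":0,"dz":0,"rx":0,"ry":0,"rz":0},{"grip":0,"dx":-0.06,"dy":-0.04,"dz":0,"rx":0,"ry":0,"rz":0},{"grip":0,"dx":-0.06,"dy":-0.07,"dz":0,"rx":0,"ry":0,"rz":0},{"grip":0,"dx":-0.06,"dy":-0.07,"dz":0,"rx":0,"ry":0,"rz":0},{"grip":0,"dx":-0.06,"dy":-0.07,"dz":0,"rx":0,"ry":0,"rz":0},{"grip":0,"dx":-0.06,"dy":-0.07,"dz":0,"rx":0,"ry":0,"rz":0}]'
python3 - <<'E'
from h import *
s=robot.get_state();p=s['tcp_pos'];print(p,fx(p),s['contact_force'],s['joint_pos'])
c=robot.camera('side');d=robot.camera('top')
for n,q in(('s',c),('t',d)):
  g=proj(q,p);o=(g-[35,35]).astype(int);print(n,g,o)
  im=cv2.resize(q['pixels'][o[1]:o[1]+70,o[0]:o[0]+70,::-1],None,fx=5,fy=5,interpolation=cv2.INTER_CUBIC)
  u=(g-o)*5;cv2.circle(im,tuple(int(x) for x in u),4,(0,255,0),1)
  cv2.imwrite(f'pics/q{n}.png',im)
cv2.imwrite('pics/q.png',np.hstack([cv2.imread('pics/qs.png'),cv2.imread('pics/qt.png')]))
E
```

```text
time_s: 5.35
tcp_pos: [0.4978, -0.2275, 0.1236]
orientation: [[-0.001, 0.076, 0.997], [0.001, 0.997, -0.076], [-1.0, 0.001, -0.002]]
contact_force: [-0.3, 1.7, -0.1]
grip_width: 0.001
[ 0.49778783 -0.22745883  0.12364348] [-0.00187048 -0.21552155  0.12364348] [-0.28453966  1.65056705 -0.0863105 ] [-2.45796655e+01  1.96112739e+01 -1.29425565e+01  5.75558490e+01
  3.44842176e-02 -2.02070095e+01]
s [288.38162097 237.74798476] [253 202]
t [332.13145012 183.04367505] [297 148]
```

View pics/q.png

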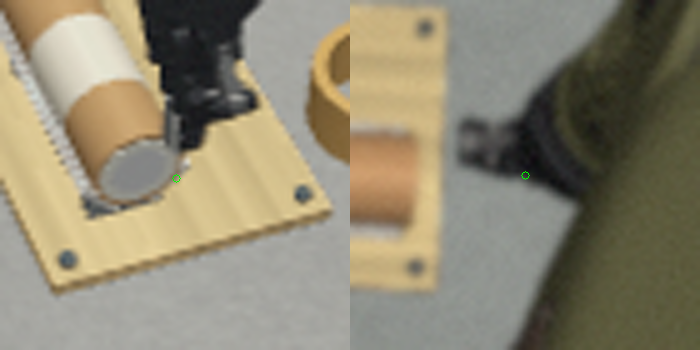

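```bash
python3 - <<'E'
from h import *
c=robot.camera('side');d=robot.camera('top')
p=np.array([.12757869,.50848119,.19944671]);y=np.array([.2433,.97,0])
o=[]
for n,q in(('side',c),('top',d)):
  b=cv2.imread(f'pics/{n}0.png');g=proj(q,p);l=np.maximum((g-[30,30]).astype(int),0);print(n,g,l)
  im=cv2.resize(b[l[1]:l[1]+60,l[0]:l[0]+60],(390,390),interpolation=cv2.INTER_CUBIC);k=6.5
  for pt,col in((p,(0,255,0)),(p+.0425*y+[0,0,.013],(0,0,255)),(p-.0425*y+[0,0,.013],(255,0,0)),(p+[0,0,.03],(0,255,255))):
    u=(proj(q,pt)-l)*k;cv2.circle(im,tuple(int(x) for x in u),4,col,1)
  o.append(im)
cv2.imwrite('pics/start.png',np.hstack(o))
E
```

```text
side [100.34251564 112.5196632 ] [70 82]
top [ 70.24854623 321.04799845] [ 40 291]
```

View pics/start.png

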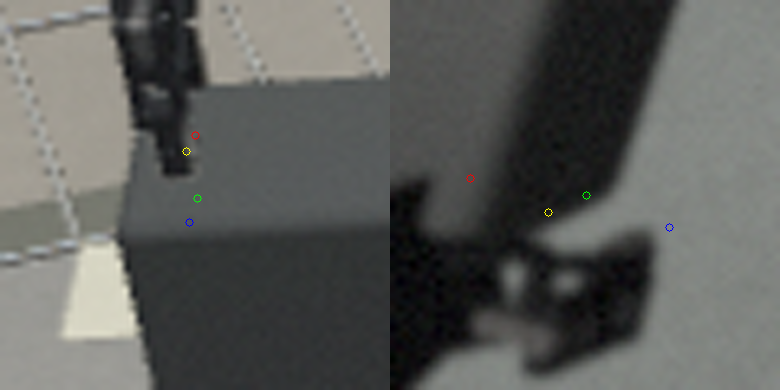

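Start picture too: the tip appears about 7 px above where the reported TCP should be, i.e. about 25–30 mm in z. That agrees with the contact on the tube's top, so the true tip is some 28 mm above the reported z. I'll lower further behind the end and watch forces and images.

```bash
python3 -m crank '[{"grip":0,"dx":0.03,"dy":0,"dz":0.002,"rx":0,"ry":0,"rz":0},{"grip":0,"dx":0.06,"dy":0,"dz":0.002,"rx":0,"ry":0,"rz":0},{"grip":0,"dx":0.075,"dy":0,"dz":0.002,"rx":0,"ry":0,"rz":0},{"grip":0,"dx":0.085,"dy":0,"dz":0.002,"rx":0,"ry":0,"rz":0},{"grip":0,"dx":0.085,"dy":0,"dz":0.002,"rx":0,"ry":0,"rz":0},{"grip":0,"dx":0.085,"dy":0,"dz":0.002,"rx":0,"ry":0,"rz":0}]'
cat > look.py <<'E'
import sys
from h import *
s=robot.get_state();p=s['tcp_pos'];print(p,fx(p),s['contact_force'],s['time_s'])
o=[]
for n,q,l in(('s',robot.camera('side'),(225,145)),('t',robot.camera('top'),(200,115))):
  im=cv2.resize(q['pixels'][l[1]:l[1]+120,l[0]:l[0]+(100 if n=='s' else 130),::-1],None,fx=3.4,fy=3.4,interpolation=cv2.INTER_CUBIC)
  for dz,col in((0,(0,255,0)),(.028,(0,255,255))):
    u=(proj(q,p+np.array([0,0,dz]))-l)*3.4;cv2.circle(im,tuple(int(x) for x in u),4,col,1)
  o.append(im)
cv2.imwrite(sys.argv[1],np.hstack(o))
E
python3 look.py pics/r1.png
```

```text
time_s: 6.15
tcp_pos: [0.501, -0.2284, 0.0399]
orientation: [[0.001, 0.076, 0.997], [-0.0, 0.997, -0.076], [-1.0, -0.0, 0.001]]
contact_force: [-0.1, -0.1, 0.3]
grip_width: 0.003
[ 0.50101073 -0.22844971  0.03987466] [ 0.00141829 -0.21626513  0.03987466] [-0.08684139 -0.08013148  0.32550346] 6.15
```

View pics/r1.png

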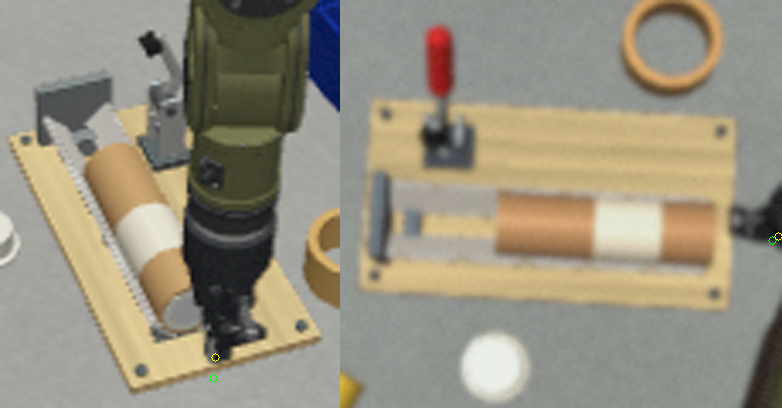

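The tip, at side crop (217,360), coincides with the +28 mm marker, so it is at z≈0.068 behind the tube's end. Pushing.

```bash
python3 -m crank '[{"grip":0,"dx":0,"dy":0.015,"dz":-0.001,"rx":0,"ry":0,"rz":0},{"grip":0,"dx":0,"dy":0.03,"dz":-0.001,"rx":0,"ry":0,"rz":0},{"grip":0,"dx":0,"dy":0.038,"dz":-0.001,"rx":0,"ry":0,"rz":0},{"grip":0,"dx":0,"dy":0.046,"dz":-0.001,"rx":0,"ry":0,"rz":0},{"grip":0,"dx":0,"dy":0.054,"dz":-0.001,"rx":0,"ry":0,"rz":0},{"grip":0,"dx":0,"dy":0.062,"dz":-0.001,"rx":0,"ry":0,"rz":0},{"grip":0,"dx":0,"dy":0.07,"dz":-0.001,"rx":0,"ry":0,"rz":0}]'
python3 look.py pics/r2.png
```

```text
time_s: 6.95
tcp_pos: [0.5051, -0.1584, 0.0395]
orientation: [[0.0, 0.077, 0.997], [-0.001, 0.997, -0.077], [-1.0, -0.001, 0.001]]
contact_force: [-0.4, -2.4, 0.7]
grip_width: 0.002
[ 0.50511296 -0.15836658  0.0394914 ] [ 0.00019297 -0.14607274  0.0394914 ] [-0.37023451 -2.4033509   0.68424777] 6.95
```

View pics/r2.png

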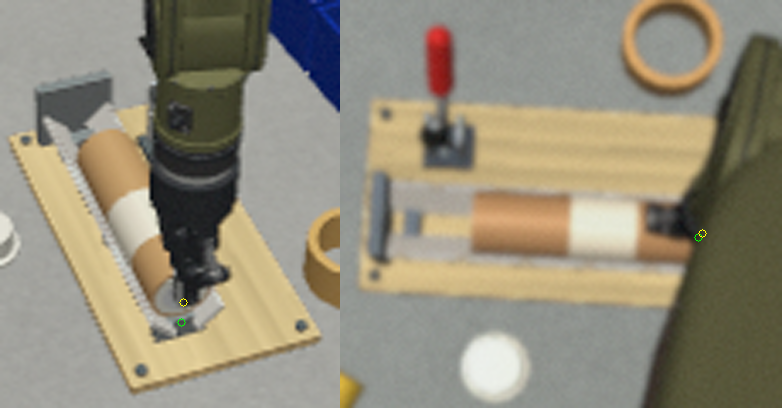

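The tube slides (left end at top crop 497→472 px, about 22 mm) at about 2.4 N. Continuing.

```bash
python3 -m crank '[{"grip":0,"dx":0,"dy":0.009,"dz":0,"rx":0,"ry":0,"rz":0},{"grip":0,"dx":0,"dy":0.018,"dz":0,"rx":0,"ry":0,"rz":0},{"grip":0,"dx":0,"dy":0.027,"dz":0,"rx":0,"ry":0,"rz":0},{"grip":0,"dx":0,"dy":0.036,"dz":0,"rx":0,"ry":0,"rz":0},{"grip":0,"dx":0,"dy":0.045,"dz":0,"rx":0,"ry":0,"rz":0},{"grip":0,"dx":0,"dy":0.054,"dz":0,"rx":0,"ry":0,"rz":0},{"grip":0,"dx":0,"dy":0.063,"dz":0,"rx":0,"ry":0,"rz":0},{"grip":0,"dx":0,"dy":0.069,"dz":0,"rx":0,"ry":0,"rz":0}]'
python3 look.py pics/r3.png
```

```text
time_s: 7.85
tcp_pos: [0.5114, -0.0928, 0.0403]
orientation: [[0.002, 0.078, 0.997], [-0.007, 0.997, -0.078], [-1.0, -0.007, 0.003]]
contact_force: [0.4, 1.2, -0.4]
grip_width: -0.002
[ 0.51144111 -0.09277543  0.04032202] [ 0.00152787 -0.08019055  0.04032202] [ 0.44489598  1.22132844 -0.3795925 ] 7.85
```

View pics/r3.png

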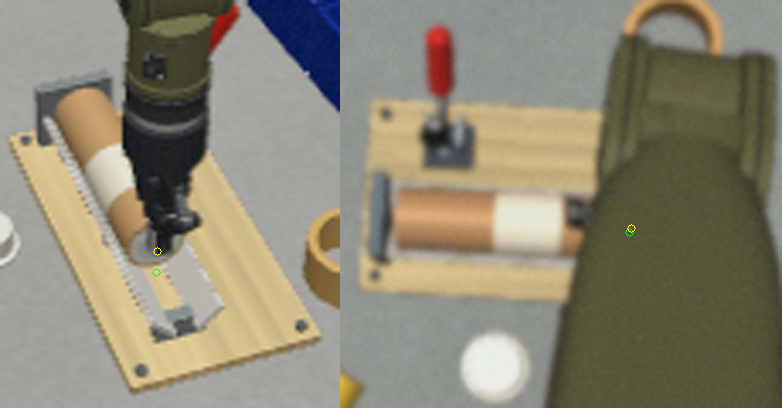

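Nearly seated (left end 394 px, stop face ≈388 px). I'll press on in small steps until the force rises.

```bash
python3 -m crank '[{"grip":0,"dx":0,"dy":0.004,"dz":0,"rx":0,"ry":0,"rz":0},{"grip":0,"dx":0,"dy":0.007,"dz":0,"rx":0,"ry":0,"rz":0},{"grip":0,"dx":0,"dy":0.01,"dz":0,"rx":0,"ry":0,"rz":0},{"grip":0,"dx":0,"dy":0.012,"dz":0,"rx":0,"ry":0,"rz":0},{"grip":0,"dx":0,"dy":0.012,"dz":0,"rx":0,"ry":0,"rz":0}]'
python3 look.py pics/r4.png
```

```text
time_s: 8.45
tcp_pos: [0.5109, -0.0771, 0.0392]
orientation: [[-0.0, 0.076, 0.997], [0.001, 0.997, -0.076], [-1.0, 0.001, -0.0]]
contact_force: [0.3, -0.2, 0.1]
grip_width: -0.001
[ 0.51089421 -0.07711199  0.03917387] [-0.00020551 -0.0646137   0.03917387] [ 0.28242379 -0.15512662  0.06483294] 8.45
```

View pics/r4.png

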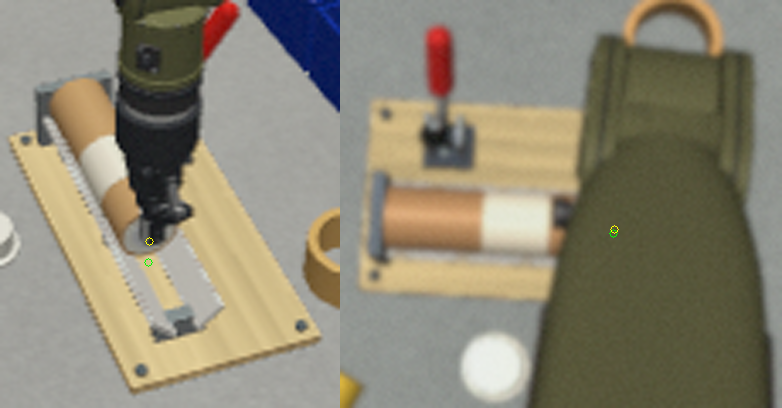

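```bash
python3 -m crank '[{"grip":0,"dx":0,"dy":0.002,"dz":0,"rx":0,"ry":0,"rz":0},{"grip":0,"dx":0,"dy":0.004,"dz":0,"rx":0,"ry":0,"rz":0},{"grip":0,"dx":0,"dy":0.004,"dz":0,"rx":0,"ry":0,"rz":0}]'
python3 -m crank '[{"grip":0,"dx":0,"dy":0.002,"dz":0,"rx":0,"ry":0,"rz":0},{"grip":0,"dx":0,"dy":0.002,"dz":0,"rx":0,"ry":0,"rz":0}]'
python3 look.py pics/r5.png
```

```text
time_s: 8.85
tcp_pos: [0.511, -0.0757, 0.0392]
orientation: [[-0.001, 0.077, 0.997], [-0.004, 0.997, -0.077], [-1.0, -0.004, -0.0]]
contact_force: [-0.3, -6.1, 0.0]
grip_width: -0.0
time_s: 9.05
tcp_pos: [0.5109, -0.0758, 0.0393]
orientation: [[-0.001, 0.078, 0.997], [-0.009, 0.997, -0.078], [-1.0, -0.009, -0.0]]
contact_force: [-0.3, -11.4, -0.6]
grip_width: -0.0
[ 0.51092722 -0.07577662  0.03932127] [-0.00027387 -0.06327968  0.03932127] [ -0.28952217 -11.3977625   -0.57432996] 9.05
```

View pics/r5.png

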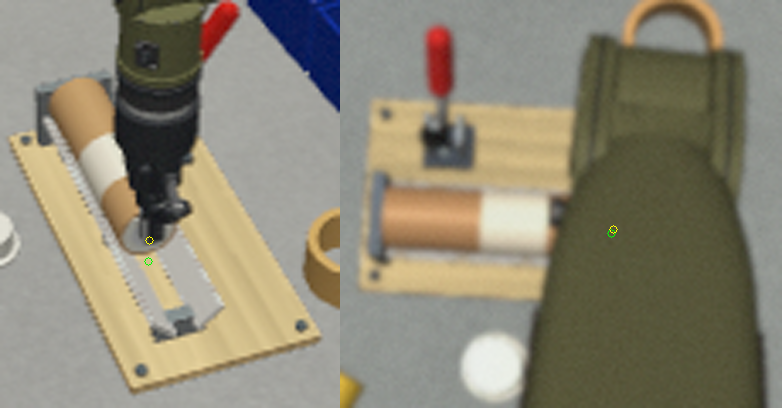

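The force rose to 11 N with no further motion, and the TCP is at y −0.063 (expected −0.0645). The tube is against the stop. Now back off, rise and go round to the lever's outer side.

```bash
python3 -m crank '[{"grip":0,"dx":0,"dy":-0.03,"dz":0,"rx":0,"ry":0,"rz":0},{"grip":0,"dx":0,"dy":-0.05,"dz":0,"rx":0,"ry":0,"rz":0},{"grip":0,"dx":-0.04,"dy":-0.05,"dz":0,"rx":0,"ry":0,"rz":0},{"grip":0,"dx":-0.08,"dy":-0.05,"dz":0,"rx":0,"ry":0,"rz":0},{"grip":0,"dx":-0.12,"dy":-0.05,"dz":0,"rx":0,"ry":0,"rz":0},{"grip":0,"dx":-0.16,"dy":-0.05,"dz":0,"rx":0,"ry":0,"rz":0},{"grip":0,"dx":-0.2,"dy":-0.05,"dz":0,"rx":0,"ry":0,"rz":0},{"grip":0,"dx":-0.2,"dy":-0.05,"dz":0.03,"rx":0,"ry":0,"rz":0}]'
python3 -m crank '[{"grip":0,"dx":0,"dy":0,"dz":0.04,"rx":0,"ry":0,"rz":0},{"grip":0,"dx":0,"dy":0,"dz":0.08,"rx":0,"ry":0,"rz":0},{"grip":0,"dx":0,"dy":0,"dz":0.12,"rx":0,"ry":0,"rz":0},{"grip":0,"dx":0,"dy":0,"dz":0.15,"rx":0,"ry":0,"rz":0},{"grip":0,"dx":0,"dy":0,"dz":0.17,"rx":0,"ry":0,"rz":0},{"grip":0,"dx":0,"dy":0,"dz":0.17,"rx":0,"ry":0,"rz":0},{"grip":0,"dx":0,"dy":0,"dz":0.17,"rx":0,"ry":0,"rz":0}]'
python3 look.py pics/r6.png
```

```text
time_s: 9.95
tcp_pos: [0.5384, -0.1241, 0.2463]
orientation: [[0.009, 0.077, 0.997], [-0.001, 0.997, -0.077], [-1.0, -0.001, 0.009]]
contact_force: [1.6, -0.9, 0.1]
grip_width: -0.006
time_s: 10.65
tcp_pos: [0.7067, -0.1366, 0.2384]
orientation: [[-0.002, 0.076, 0.997], [0.001, 0.997, -0.076], [-1.0, 0.001, -0.002]]
contact_force: [0.7, -0.6, -0.5]
grip_width: 0.0
[ 0.70666547 -0.13659499  0.23837337] [ 0.19951353 -0.10907632  0.23837337] [ 0.68505085 -0.64300807 -0.53344461] 10.65
```

View pics/r6.png

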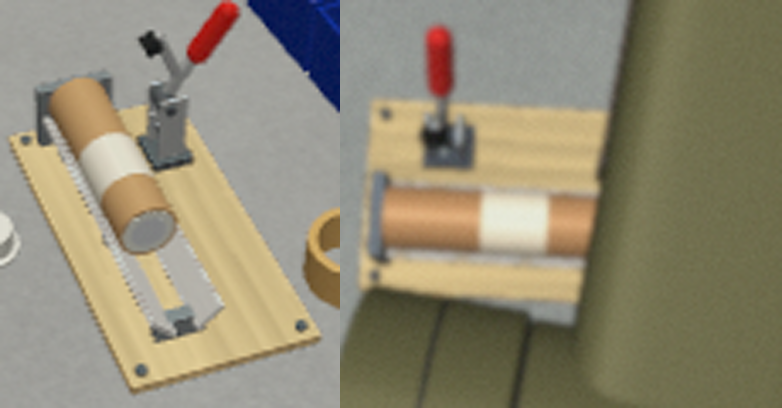

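The tube is at the stop and the lever is open. Move to fixture y = 0.10, on the outer side.

```bash
python3 -m crank '[{"grip":0,"dx":0,"dy":0.04,"dz":0,"rx":0,"ry":0,"rz":0},{"grip":0,"dx":0,"dy":0.08,"dz":0,"rx":0,"ry":0,"rz":0},{"grip":0,"dx":0,"dy":0.12,"dz":0,"rx":0,"ry":0,"rz":0},{"grip":0,"dx":0,"dy":0.16,"dz":0,"rx":0,"ry":0,"rz":0},{"grip":0,"dx":0,"dy":0.19,"dz":0,"rx":0,"ry":0,"rz":0},{"grip":0,"dx":0,"dy":0.21,"dz":0,"rx":0,"ry":0,"rz":0},{"grip":0,"dx":0,"dy":0.21,"dz":0,"rx":0,"ry":0,"rz":0},{"grip":0,"dx":0,"dy":0.21,"dz":0,"rx":0,"ry":0,"rz":0}]'
sed -i 's/(225,145)/(225,100)/;s/(200,115)/(180,75)/' look.py
python3 look.py pics/r7.png
```

```text
time_s: 11.55
tcp_pos: [0.7227, 0.0718, 0.2398]
orientation: [[0.0, 0.076, 0.997], [-0.001, 0.997, -0.076], [-1.0, -0.001, 0.0]]
contact_force: [0.1, 0.5, 0.1]
grip_width: 0.001
[0.72268536 0.07184818 0.23976571] [0.19967708 0.09998148 0.23976571] [0.09175658 0.47392037 0.05303797] 11.55
```

View pics/r7.png

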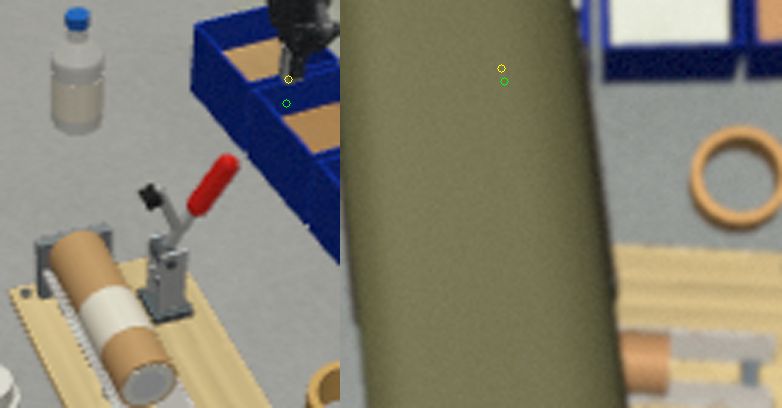

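The tip, at crop (290,80), again matches the +28 mm offset, so true z≈0.268. Lower by 118 mm.

```bash
python3 -m crank '[{"grip":0,"dx":0.04,"dy":0,"dz":0,"rx":0,"ry":0,"rz":0},{"grip":0,"dx":0.08,"dy":0,"dz":0,"rx":0,"ry":0,"rz":0},{"grip":0,"dx":0.105,"dy":0,"dz":0,"rx":0,"ry":0,"rz":0},{"grip":0,"dx":0.118,"dy":0,"dz":0,"rx":0,"ry":0,"rz":0},{"grip":0,"dx":0.118,"dy":0,"dz":0,"rx":0,"ry":0,"rz":0},{"grip":0,"dx":0.118,"dy":0,"dz":0,"rx":0,"ry":0,"rz":0}]'
python3 look.py pics/r8.png
```

```text
time_s: 12.25
tcp_pos: [0.7239, 0.0717, 0.1226]
orientation: [[0.002, 0.077, 0.997], [0.0, 0.997, -0.077], [-1.0, 0.0, 0.002]]
contact_force: [-0.0, 0.7, 0.7]
grip_width: -0.001
[0.72392729 0.07168238 0.12262307] [0.20092801 0.09991036 0.12262307] [-0.0389382   0.69655756  0.69115845] 12.25
```

View pics/r8.png

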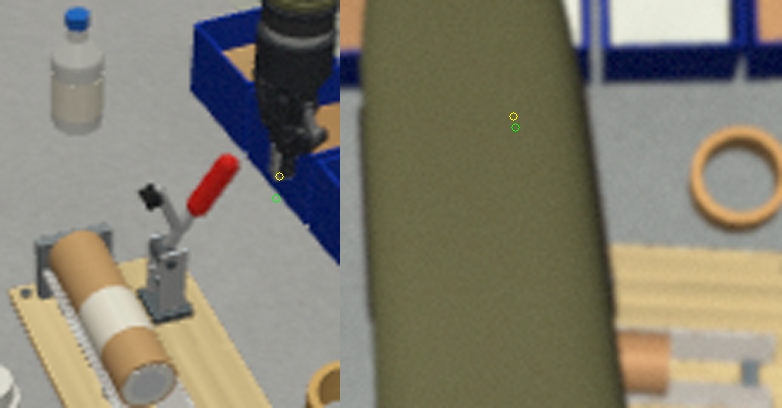

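The tip is at (280,175), outside the handle (215,185), at z≈0.150. Pushing towards −x.

```bash
python3 -m crank '[{"grip":0,"dx":0,"dy":0,"dz":-0.015,"rx":0,"ry":0,"rz":0},{"grip":0,"dx":0,"dy":0,"dz":-0.03,"rx":0,"ry":0,"rz":0},{"grip":0,"dx":0,"dy":0,"dz":-0.042,"rx":0,"ry":0,"rz":0},{"grip":0,"dx":0,"dy":0,"dz":-0.052,"rx":0,"ry":0,"rz":0},{"grip":0,"dx":0,"dy":0,"dz":-0.062,"rx":0,"ry":0,"rz":0},{"grip":0,"dx":0,"dy":0,"dz":-0.072,"rx":0,"ry":0,"rz":0},{"grip":0,"dx":0,"dy":0,"dz":-0.08,"rx":0,"ry":0,"rz":0}]'
python3 look.py pics/r9.png
```

```text
time_s: 13.05
tcp_pos: [0.645, 0.0787, 0.1238]
orientation: [[0.005, 0.076, 0.997], [0.0, 0.997, -0.076], [-1.0, 0.001, 0.005]]
contact_force: [1.9, -0.7, -0.5]
grip_width: -0.003
[0.64504599 0.07873848 0.12376468] [0.12173874 0.10096307 0.12376468] [ 1.86549625 -0.70357161 -0.5258504 ] 13.05
```

View pics/r9.png

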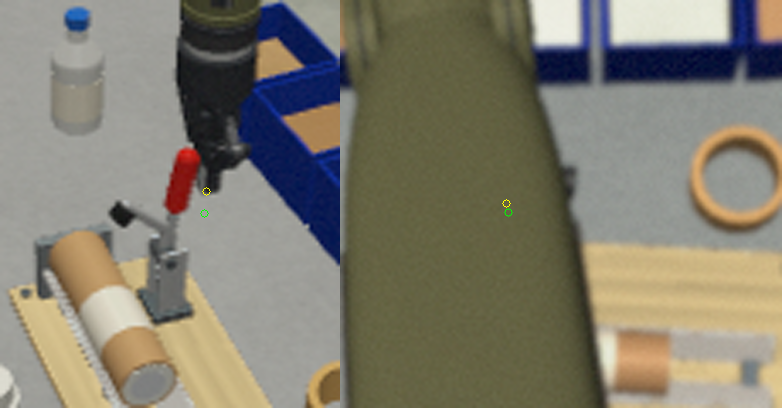

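The lever follows and is nearly upright. Continue past centre.

```bash
python3 -m crank '[{"grip":0,"dx":0,"dy":0,"dz":-0.01,"rx":0,"ry":0,"rz":0},{"grip":0,"dx":0,"dy":0,"dz":-0.02,"rx":0,"ry":0,"rz":0},{"grip":0,"dx":0,"dy":0,"dz":-0.028,"rx":0,"ry":0,"rz":0},{"grip":0,"dx":0,"dy":0,"dz":-0.036,"rx":0,"ry":0,"rz":0},{"grip":0,"dx":0,"dy":0,"dz":-0.042,"rx":0,"ry":0,"rz":0},{"grip":0,"dx":0,"dy":0,"dz":-0.042,"rx":0,"ry":0,"rz":0},{"grip":0,"dx":0,"dy":0,"dz":-0.042,"rx":0,"ry":0,"rz":0}]'
python3 look.py pics/r10.png
```

```text
time_s: 13.85
tcp_pos: [0.6015, 0.0818, 0.1214]
orientation: [[0.0, 0.076, 0.997], [0.0, 0.997, -0.076], [-1.0, 0.0, 0.0]]
contact_force: [0.1, -0.7, -0.2]
grip_width: 0.001
[0.60153936 0.08179169 0.12142297] [0.07812586 0.10070756 0.12142297] [ 0.13146722 -0.65621329 -0.20712344] 13.85
```

View pics/r10.png

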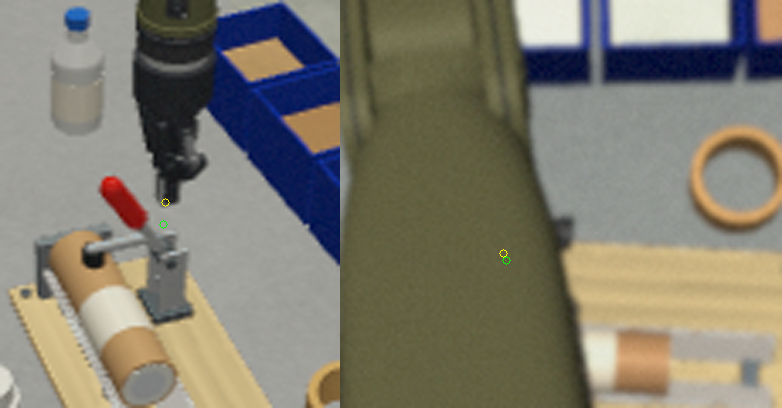

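The lever has snapped across and the foot is on the tube at side crop (93,255). Back off to +x, then up and clear.

```bash
python3 -m crank '[{"grip":0,"dx":0,"dy":0,"dz":0.03,"rx":0,"ry":0,"rz":0},{"grip":0,"dx":-0.03,"dy":0,"dz":0.05,"rx":0,"ry":0,"rz":0},{"grip":0,"dx":-0.07,"dy":0,"dz":0.05,"rx":0,"ry":0,"rz":0},{"grip":0,"dx":-0.11,"dy":0,"dz":0.05,"rx":0,"ry":0,"rz":0},{"grip":0,"dx":-0.15,"dy":0,"dz":0.05,"rx":0,"ry":0,"rz":0},{"grip":0,"dx":-0.15,"dy":0.04,"dz":0.05,"rx":0,"ry":0,"rz":0},{"grip":0,"dx":-0.15,"dy":0.08,"dz":0.05,"rx":0,"ry":0,"rz":0},{"grip":0,"dx":-0.15,"dy":0.12,"dz":0.05,"rx":0,"ry":0,"rz":0}]'
python3 -m crank '[{"grip":0,"dx":0,"dy":0.05,"dz":-0.03,"rx":0,"ry":0,"rz":0},{"grip":0,"dx":0,"dy":0.09,"dz":-0.06,"rx":0,"ry":0,"rz":0},{"grip":0,"dx":0,"dy":0.13,"dz":-0.09,"rx":0,"ry":0,"rz":0},{"grip":0,"dx":0,"dy":0.17,"dz":-0.12,"rx":0,"ry":0,"rz":0},{"grip":0,"dx":0,"dy":0.2,"dz":-0.14,"rx":0,"ry":0,"rz":0},{"grip":0,"dx":0,"dy":0.2,"dz":-0.14,"rx":0,"ry":0,"rz":0},{"grip":0,"dx":0,"dy":0.2,"dz":-0.14,"rx":0,"ry":0,"rz":0}]'
python3 look.py pics/r11.png
python3 - <<'E'
from h import *
cv2.imwrite('pics/fin.png',robot.camera('top')['pixels'][:,:,::-1])
E
```

```text
time_s: 14.75
tcp_pos: [0.6613, 0.1985, 0.2719]
orientation: [[0.002, 0.078, 0.997], [0.0, 0.997, -0.078], [-1.0, 0.001, 0.002]]
contact_force: [0.2, 0.5, -0.7]
grip_width: -0.003
time_s: 15.45
tcp_pos: [0.5357, 0.4088, 0.271]
orientation: [[0.0, 0.074, 0.997], [-0.001, 0.997, -0.074], [-1.0, -0.0, 0.0]]
contact_force: [0.0, 0.6, 0.2]
grip_width: 0.002
[0.53574411 0.40884767 0.2709963 ] [-0.0122867  0.4218309  0.2709963] [0.00431453 0.58008776 0.20201389] 15.45
```

View pics/r11.png

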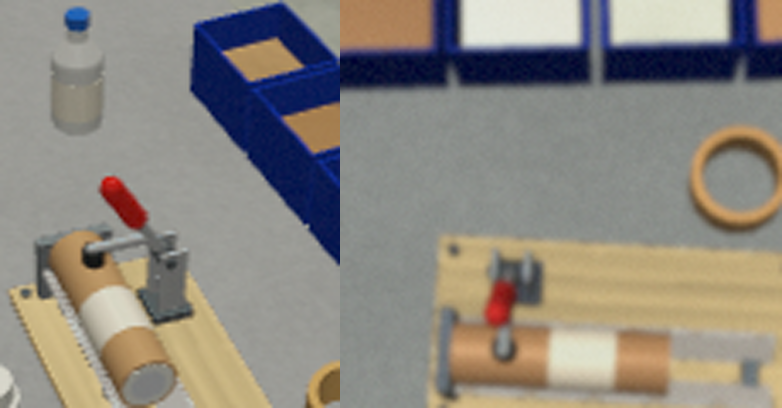

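View pics/fin.png

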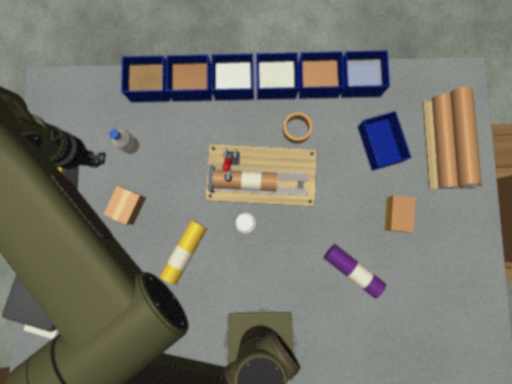

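The tube's left end touches the stop at crop (453,355) and the foot is on the tube. The other things are at their original pixels, and the gripper hangs free and well above the bottle. Handing in.

```bash
python3 -c "
from rig import robot;print(robot.job_done());print(robot.get_state()['time_s'])"
```

```text
the job is handed in; nothing more can be done
None
the job is handed in; nothing more can be done
```

I pushed the tube along the cradle until it was against the stop, then pushed the lever over centre and handed the job in at about 15.5 s. No verdict was reported.

- **Tube:** at the stop, the push force rose to about 11 N with no further movement. The finger was at fixture y −0.063, where about −0.0645 was expected. The last pictures show the tube end touching the stop.
- **Clamp:** the lever snapped across and the foot is on top of the tube. I could only see this in the pictures; I did not measure the lever angle or the foot force.
- **Other things:** they appear unmoved in the last top view, and the robot touches nothing.
- **What went wrong:** the real fingertip was about 28 mm higher than the reported TCP. Because of that, my first push slid over the top of the tube at about 4 N without moving it. I measured the offset in the side pictures and corrected for it in every later move.

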